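# Clamp the white calibration tile on the colour meter

## Robot

A 7-joint arm with a two-finger parallel gripper is mounted at the origin on the work surface. World frame = base frame: x ahead of the robot, y to its left, z up, the work surface at z = 0. Lengths are in m, angles in rad, forces in N, time in s.
With the tool pointing down it reaches from about 0.35 to 0.9 m from the base axis. Payload 8.1 kg.
Tool frame: the origin (TCP) lies midway between the tips of the shut fingers; the grasp point (between the pads) lies 19 mm behind it (arm.pinch_z is the distance from the TCP to the grasp point, in m); z points along the fingers, y is the direction in which the jaws open and shut (so a half turn about z gives the same grasp; the last joint's range is limited). The gripper opens to 92 mm and grips with 3 to 60 N. Pads are 19 mm wide; open, the fingers measure 130 mm over their backs; the gripper's body (75 mm by 190 mm) begins 47 mm behind the grasp point.
Start: joints at [-1.27, 0.434, 0.025, 1.573, -0.012, 1.134, -0.075], TCP at [0.246, 0.575, 0.227] pointing down, gripper open.
Joint ranges: [-2.62, 2.62], [-0.44, 2.09], [-1.27, 1.32], [0.08, 2.57], [-1.32, 4.46], [0.12, 2], [-2.74, 2.74]. Speed limits (rad/s): [2.22, 2.22, 3.01, 3.01, 3.14, 3.14, 3.14].

## Interface

Orientations are given as a rotation vector (axis times angle).
In Python, from cell import arm, eyes gives the robot as it stands.
- The arm moves only by the tool apply_moves, never from a script. Its argument "targets" is one flat list of numbers, 5 for each row, row after row: the closure, from 0 (fully open) to 1 (shut), then the shift along the tool's x, y, z each as a share of 40 cm, from -1 to 1, then the turn about the tool's z as a share of pi/2 rad, from -1 to 1. A call has 1 to 20 rows; each row shifts and turns the commanded pose from where the row before left it, along the tool's axes as they then stand; what a row does not reach is not made up. A row lasts 1/8 s, in which the tool goes at most 62.5 mm and 10.7 degrees, less where a joint would pass 70% of its speed; a pose out of reach is approached as far as the arm can. A call with a number of a shift or a turn outside -1 to 1 is refused whole. A call with a gripper value outside its range is refused whole. The fingers move at their own pace and stop on an object; "grip_force" is the grip in N (left out, the last holds). Time passes only in rows, so rows that do not move let the fingers close. It gives the time, the measured TCP pose, the force and the opening at its end, in the units of the state.
- arm.observe(): the state, without advancing time (a new reading comes with each control period).
- eyes.get_image(name): name is "scene" or "top" or "wrist"; returns the picture (420x560x3 uint8, red, green, blue); there is no depth.
- eyes.camera_params(name): a dict with "camera_matrix" (3x3 intrinsics, pixels), "xyz" and "attitude" of the camera in the world; the wrist camera has in their place "hand_eye" (4x4, takes a point from camera to tool coordinates, whose origin is the TCP and whose axes are the flange's). Camera axes: x right, y down, z forward; pixel columns grow to the right and rows downward; lengths in m; the calibration is good to about 2 mm. A picture is of the moment at which its call begins: read the wrist's pose just before it. camera_params takes no time and is no camera call.
- arm.sign_off(): hands the job in, once; it reports no verdict.
The state is a dict: "clock": time; "joints": joint angles; "dq": joint speeds; "joint_efforts": joint torques, N m; "position": TCP position; "ee_rot": TCP orientation; "force": force on the tool from outside, world axes, zero at the start; "ft_torque": the same for the moment, N m; "width": opening from 0.0 (shut) to 1.0 (fully open).
Only numpy, scipy, OpenCV 4.12 (cv2) and the standard library are available. Lean on these libraries where they do the work, as an engineer would, in place of code of your own. Each camera call takes 0.05 s, during which the arm holds its last target.

## Task

Get the colour meter ready for white calibration: lift its sample clamp until it stands open by itself, slide the square white tile along the guides beneath the clamp with its handle pointing out of the mouth, and press it lightly home against the end stop. Then take the clamp by its grip and ease it down until its foot rests on the tile, without letting it snap shut and without forcing anything, and let go; leave everything else on the table where it is.

Things in the scene. Friction and masses are not known exactly. Their poses are not given: they have to be found in the camera images.
- instrument: Bench-top colour meter, white housing 200 mm long, 170 mm wide, fixed. Origin: on the table, below the centre of the measuring port. x runs from the open mouth (front, -x) to the clamp's hinge (rear, +x); z up. On top a steel sample table, 100 mm wide, from x = -80 to +70 mm, its surface at z = 90 mm. Consoles 102 mm high stand at the rear (x over 76 mm) on both sides of the hinge.
- sample_table: Steel sample table on the instrument, axes as the instrument's. Origin: on its surface, at the centre of the port; front edge at x = -80 mm. Two guides 6 mm high run along x from -27 to +35 mm, 63 mm apart (the tile has 1.5 mm play on each side); in front of them, from x = -27 to -65 mm, they flare out by 0.35 rad on both sides as a lead-in.
- end_stop (a joint): End stop across the guides at the rear, 46 mm wide, 10 mm high: two solid shoulders and, between them, a tile-present feeler 2 mm proud of them. Value: travel of the feeler (m), 0 free, 0.002 tile home on the shoulders; its spring is very weak (0.02 N). The stop is set anew each time, unmeasured: shoulders 24 to 40 mm behind the port's centre, tile's origin at home 30 mm less. Push until felt.
- clamp (a joint): Angle of the sample clamp about its rear hinge, rad: 0 down with nothing beneath, 0.0625 foot flat on the tile, 0.62 fully raised against its stop. An over-centre spring presses it down below about 0.35 and holds it up by itself above. About 5 N at the grip lift it off; the foot presses the tile with about 7 N. Hardly any damping: let go above the tile, it snaps shut.
- clamp_hinge (a point): Hinge axis of the clamp: it runs along the instrument's y axis, 85 mm behind the port's centre (+x) and 110 mm above the work surface.
- clamp_grip (a point): Middle of the upright finger grip on the clamp's nose: a black block 14 mm wide (y), 18 mm along x, its top 11 mm above this point, the arm's top 16 mm below it (arm 14 mm wide, 9 mm thick). It is 127 mm from the hinge axis; with the foot on the tile, 124 mm in front of the hinge and 25.5 mm above it. It and its axes turn with the clamp, rising as that opens.
- pressure_foot: Round rubber-faced foot, 28 mm across, 7.5 mm high, on a small swivel under the clamp's arm. Origin: centre of its underside, 85 mm in front of the hinge. With the clamp fully raised it stands about 55 mm above the sample table.
- tile: Calibration tile: flat square black holder 60 x 60 x 8 mm with a white ceramic face, and a straight handle 14 mm wide, 8 mm thick, ending in a grip block 28 mm long, 16 mm wide, 16 mm high. About 130 g, fragile. Origin: centre of the square's underside; x points away from the handle; the block's middle is at x = -106 mm, its end at -120 mm. Lies on the table, left or right of the instrument.
- check_standard: A like holder with a round head 60 mm across instead of a square one; not wanted now, leave it where it is. Origin and axes as the tile's.
- light_trap: Black stepped cylinder, 48 mm across, 40 mm high; leave it. Origin: centre of its underside.
- thread_cone: Upright cone of thread, 62 mm across at the foot, 112 mm high; leave it. Origin: centre of its underside.
- bottle: White bottle, 66 mm across, 190 mm high; leave it. Origin: centre of its underside.
- jar: Glass jar, 84 mm across, 120 mm high; leave it. Origin: centre of its underside.
- tub: Round lidded tub, 124 mm across, 74 mm high; leave it. Origin: centre of its underside.
- screwdriver: Screwdriver, 170 mm long, lying flat; leave it. Origin: on the table under its middle.
- phone: Phone, 146 x 70 x 9 mm, lying flat; leave it. Origin: centre of its underside.

How it is judged:
On the way, in this order (a step that is already met when the one before it is completed fails the run):
1. the sample clamp stands open (above 0.5 rad) while the tile is still off the instrument (value of joint clamp above 0.5 rad and horizontal distance between tile and sample_table above 0.1 m), for 0.2 s.
2. with the clamp open, the tile lies between the guides and has pushed the end stop's feeler in (more than 1.5 of its 2 mm) (value of joint clamp above 0.5 rad and y of tile in the frame of sample_table between -0.003 and 0.003 m and z of tile in the frame of sample_table below 0.002 m and angle between the x axis of tile and the x axis of sample_table, either way round below 0.06 rad and value of joint end_stop above 0.0015 m), for 0.1 s.
At the end, for the whole second after the job is handed in: The tile lies at rest between the guides (3 mm across, 0.06 rad), handle towards the mouth, still holding the end stop's feeler in by more than 0.8 mm; the clamp is down (0.045 to 0.085 rad), its foot pressing the tile by more than 2 N (y of tile in the frame of sample_table between -0.003 and 0.003 m and z of tile in the frame of sample_table below 0.002 m and angle between the x axis of tile and the x axis of sample_table, either way round below 0.06 rad and x of tile in the frame of sample_table between -0.011 and 0.013 m and value of joint end_stop above 0.0008 m and value of joint clamp between 0.045 and 0.085 rad and contact force between pressure_foot and tile above 2 N and linear speed of tile below 0.01 m/s); the robot touches nothing.
It fails at once if the clamp snaps shut (falls faster than 4 rad/s) (velocity of joint clamp below -4 rad/s).
It fails at once if the tile is rammed against the end stop, or the clamp's foot is forced onto it, with more than 20 N (contact force between tile and instrument above 20 N).
It fails at once if the tile is dropped or forced onto the sample table or its guides with more than 25 N (contact force between tile and sample_table above 25 N).
It fails at once if any of the other things on the table is moved by more than 30 mm (distance of any of check_standard, light_trap, thread_cone, bottle, jar, tub, screwdriver, phone from where it was at the start of the episode above 0.03 m).
It also fails if it takes over 69 s, if anything falls off the work surface, if the arm or the gripper's body presses on something with over 40 N, if the wrist force passes 120 N, or if a joint passes its speed limit or range.

## Working session

There is one attempt and no reset: what is moved stays moved. The work goes in short steps, Python scripts to look and compute and a tool call to move; the robot and the scene stay as the last step left them, time stands still between calls to the robot, and variables do not carry over. Pictures are saved under pics/ and viewed, and the job is handed in when it is done.

Besides the shell and the picture viewer there is one more tool, called after "Call:" in YAML: its name, and indented under it one key for each argument. apply_moves: Moves the arm, as the interface text tells. Its arguments: {"type":"object","properties":{"targets":{"type":"array"},"grip_force":{"type":"number"}},"required":["targets"]}

```bash
ls; mkdir -p pics; python3 - <<'E'
from cell import arm, eyes
import cv2, numpy as np
print(arm.observe()); print(arm.pinch_z)
for n in ["scene","top","wrist"]:
    im=eyes.get_image(n); cv2.imwrite(f"pics/{n}0.png",im[:,:,::-1]); 
    print(n,eyes.camera_params(n))
E
```

```text
pics
{'clock': 0.0, 'joints': array([-1.26960695,  0.43520533,  0.02500505,  1.57406721, -0.01157705,
        1.13401936, -0.07510447]), 'dq': array([ 0.00304564,  0.00045388, -0.001097  ,  0.00094821,  0.00101316,
        0.00085307, -0.00014677]), 'joint_efforts': array([-1.11401264e-04, -6.67860460e+01,  9.84923691e-01, -3.14458573e+01,
       -6.05470547e-02,  4.24977124e-02,  1.34865682e-04]), 'position': array([0.24544522, 0.57424268, 0.22596789]), 'ee_rot': array([-6.30086350e-01, -3.07761598e+00,  2.43246409e-03]), 'force': array([0.12020329, 0.35400538, 1.08897842]), 'ft_torque': array([-0.04231348,  0.00721457,  0.02982562]), 'width': 1.0017854140828188}
0.0188
scene {'camera_matrix': array([[533.75082499,   0.        , 270.78543401],
       [  0.        , 533.75082499, 203.94862521],
       [  0.        ,   0.        ,   1.        ]]), 'xyz': array([ 1.72115641, -0.05639663,  0.824024  ]), 'attitude': array([-1.67527052, -1.55765374,  0.84138996])}
top {'camera_matrix': array([[506.76659988,   0.        , 273.0872318 ],
       [  0.        , 506.76659988, 210.54297761],
       [  0.        ,   0.        ,   1.        ]]), 'xyz': array([0.33663859, 0.00682939, 1.58081397]), 'attitude': array([-2.11104807,  2.09301944, -0.22936771])}
wrist {'camera_matrix': array([[304.24716754,   0.        , 278.58102256],
       [  0.        , 304.24716754, 213.84707725],
       [  0.        ,   0.        ,   1.        ]]), 'hand_eye': array([[-6.02711772e-04, -9.50741818e-01, -3.09983277e-01,
         8.38936509e-02],
       [ 9.99999451e-01, -8.38745544e-04,  6.28159766e-04,
        -1.19950675e-04],
       [-8.57214850e-04, -3.09982729e-01,  9.50741802e-01,
        -1.58810881e-01],
       [ 0.00000000e+00,  0.00000000e+00,  0.00000000e+00,
         1.00000000e+00]])}
```

View pics/scene0.png

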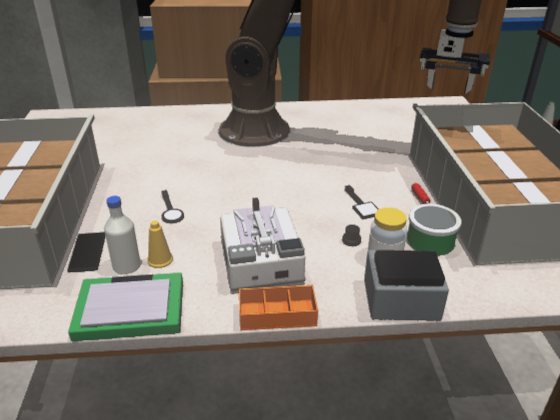

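View pics/top0.png

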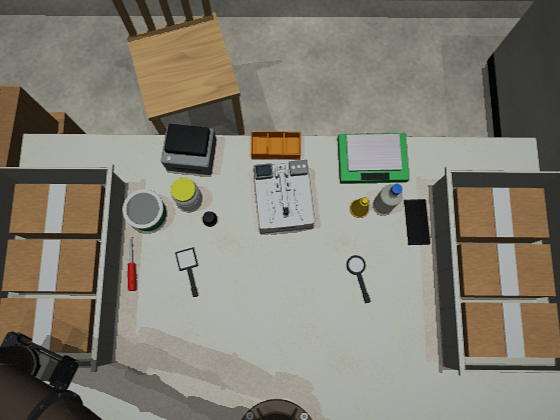

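View pics/wrist0.png

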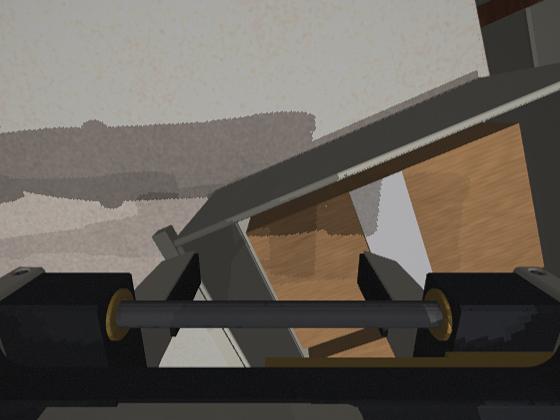

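The top view shows the meter near (284,198) with its mouth towards the robot (down in the image). The square tile is at (187,259) with its handle end at (195,295), and the round check standard is at (356,265). Next I enlarge the regions that matter.

```bash
cat > h.py <<'E'
import numpy as np, cv2
from scipy.spatial.transform import Rotation as R
from cell import arm, eyes
def cam(n, obs=None):
    p=eyes.camera_params(n); K=p["camera_matrix"]
    if n=="wrist":
        T=np.array(p["hand_eye"]); Rt=R.from_rotvec(obs["ee_rot"]).as_matrix()
        return K, Rt@T[:3,:3], obs["position"]+Rt@T[:3,3]
    return K, R.from_rotvec(p["attitude"]).as_matrix(), np.array(p["xyz"])
def ray(c,uv):
    K,Rm,o=c; d=Rm@np.linalg.solve(K,np.array([uv[0],uv[1],1.])); return o,d
def onz(c,uv,z):
    o,d=ray(c,uv); return o+d*(z-o[2])/d[2]
def proj(c,P):
    K,Rm,o=c; q=K@(Rm.T@(np.asarray(P)-o)); return q[:2]/q[2]
def tri(l):
    A=np.zeros((3,3));b=np.zeros(3)
    for c,uv in l:
        o,d=ray(c,uv); d=d/np.linalg.norm(d); M=np.eye(3)-np.outer(d,d); A+=M;b+=M@o
    return np.linalg.solve(A,b)
E
python3 - <<'E'
from h import *
t=cv2.imread('pics/top0.png'); s=cv2.imread('pics/scene0.png')
cv2.imwrite('pics/zi.png',cv2.resize(t[150:240,240:330],None,fx=6,fy=6,interpolation=cv2.INTER_CUBIC))
cv2.imwrite('pics/zt.png',cv2.resize(t[235:310,150:240],None,fx=6,fy=6,interpolation=cv2.INTER_CUBIC))
cv2.imwrite('pics/zs.png',cv2.resize(s[190:290,210:310],None,fx=6,fy=6,interpolation=cv2.INTER_CUBIC))
E
```

```text
(no output)
```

View pics/zi.png

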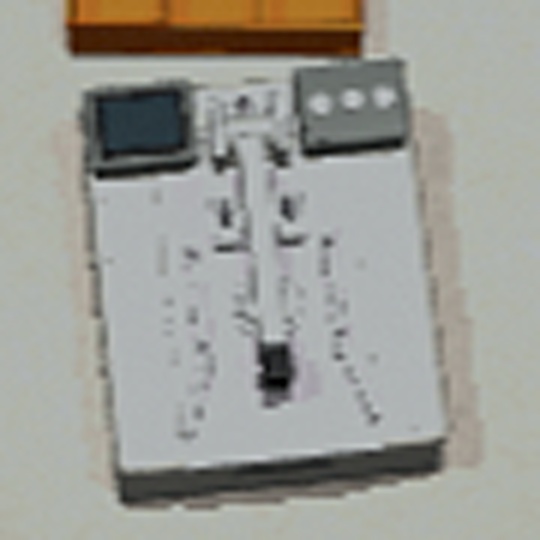

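View pics/zt.png

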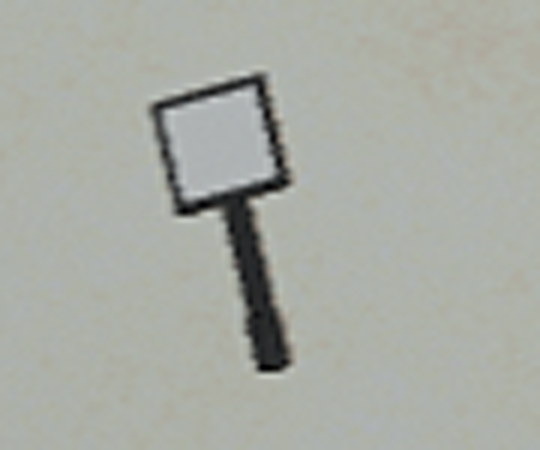

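View pics/zs.png

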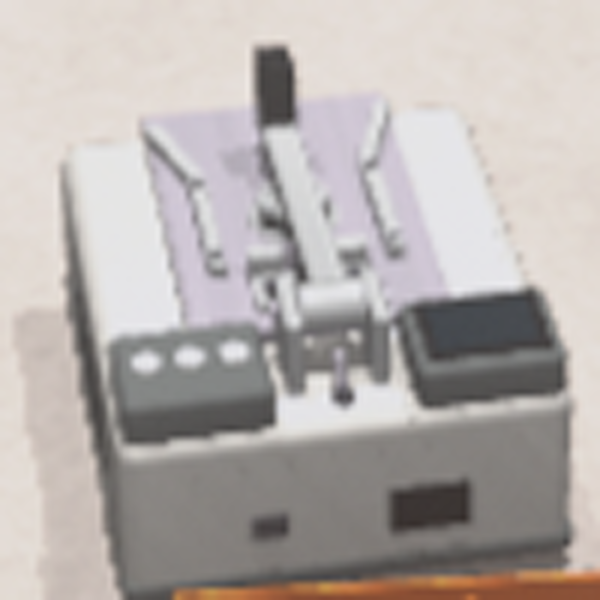

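```bash
python3 - <<'E'
from h import *
t=cam("top"); s=cam("scene")
f=lambda u,v:(240+u/6-.4,150+v/6-.4); g=lambda u,v:(210+u/6-.4,190+v/6-.4); q=lambda u,v:(150+u/6-.4,235+v/6-.4)
for n,p in dict(fl=(118,470),fr=(443,437),rl=(88,90),rr=(405,62)).items(): print(n,onz(t,f(*p),.09))
G=onz(t,f(273,353),.138); print('grip top',G, proj(s,G), g(273,50))
T=np.array([onz(t,q(*p),.008) for p in [(155,105),(265,75),(290,183),(180,213)]]); print(T,T.mean(0),np.linalg.norm(np.diff(T,axis=0),axis=1))
e=onz(t,q(270,362),.016);print('block end',e, np.linalg.norm(e[:2]-T.mean(0)[:2]))
o=arm.observe(); Rt=R.from_rotvec(o['ee_rot']).as_matrix(); print(Rt.round(3))
E
```

```text
fl [0.61929761 0.05610527 0.09      ]
fr [ 0.63742314 -0.10610332  0.09      ]
rl [0.81753671 0.07447462 0.09      ]
rr [ 0.83387355 -0.08825318  0.09      ]
grip top [ 0.66876437 -0.02008274  0.138     ] [255.98454283 200.15695192] (255.1, 197.93333333333334)
[[0.55582699 0.31975149 0.008     ]
 [0.57207207 0.26309444 0.008     ]
 [0.51577005 0.24768599 0.008     ]
 [0.49976724 0.30393012 0.008     ]] [0.53585909 0.28361551 0.008     ] [0.05894    0.0583724  0.05847642]
block end [0.42365783 0.25284609 0.016     ] 0.1163438069075391
[[-0.92   0.393 -0.   ]
 [ 0.393  0.92  -0.001]
 [-0.    -0.001 -1.   ]]
```

Call:
apply_moves:
  targets: [0,0,0,-0.012,-0.107,0,0,0,-0.012,-0.107,0,0,0,-0.012,-0.107,0,-0.054,-0.122,0,0,0,-0.054,-0.122,0,0,0,-0.054,-0.122,0,0,0,-0.054,-0.122,0,0,0,-0.054,-0.122,0,0,0,-0.054,-0.122,0,0,0,-0.054,-0.122,0,0,0,-0.054,-0.122,0,0,0,-0.054,-0.122,0,0,0,-0.054,-0.122,0,0,0,-0.054,-0.122,0,0,0,-0.054,-0.122,0,0,0,-0.054,-0.122,0,0,0,0,0,0,0,0,0,0,0,0]

```text
clock: 2.4
position: [0.5882, -0.0279, 0.2407]
ee_rot: [0.157, -3.137, -0.001]
force: [-0.9, 1.1, 1.0]
width: 1.003
```

```bash
cat >> h.py <<'E'
import json
def snap(n,f):
    o=arm.observe(); im=eyes.get_image(n)[:,:,::-1].copy(); cv2.imwrite(f"pics/{f}.png",im)
    np.save(f"pics/{f}.npy",np.r_[o['position'],o['ee_rot']]); return o,im
def wc(f):
    a=np.load(f"pics/{f}.npy"); return cam("wrist",dict(position=a[:3],ee_rot=a[3:]))
def st():
    o=arm.observe(); Rt=R.from_rotvec(o['ee_rot']).as_matrix()
    print('t',round(o['clock'],2),'tcp',o['position'].round(4),'xang',round(np.degrees(np.arctan2(Rt[1,0],Rt[0,0])),2),'zax',Rt[:,2].round(3),'F',o['force'].round(2),'w',round(o['width'],3)); return o
E
python3 - <<'E'
from h import *
snap("wrist","w1"); st()
E
```

```text
t 2.45 tcp [ 0.5881 -0.0271  0.2408] xang -174.18 zax [-0.001  0.001 -1.   ] F [-0.56 -0.53  0.49] w 1.003
```

View pics/w1.png

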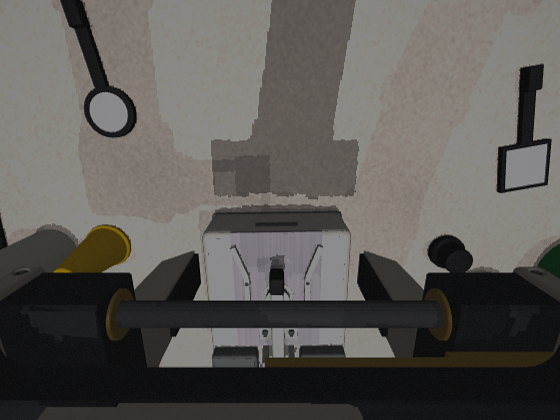

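The wrist view shows the instrument front (204–351, row 232), the guides with flares, the black grip at (277,280), and the tile at upper right (525,165) with its block at (532,77). I enlarge both.

```bash
python3 - <<'E'
from h import *
t=cv2.imread('pics/w1.png')
t=cv2.convertScaleAbs(t,alpha=1.5)
cv2.imwrite('pics/w1i.png',cv2.resize(t[200:370,190:370],None,fx=4,fy=3.5,interpolation=cv2.INTER_CUBIC))
cv2.imwrite('pics/w1t.png',cv2.resize(t[55:205,480:560],None,fx=4,fy=4,interpolation=cv2.INTER_CUBIC))
E
```

```text
(no output)
```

View pics/w1i.png

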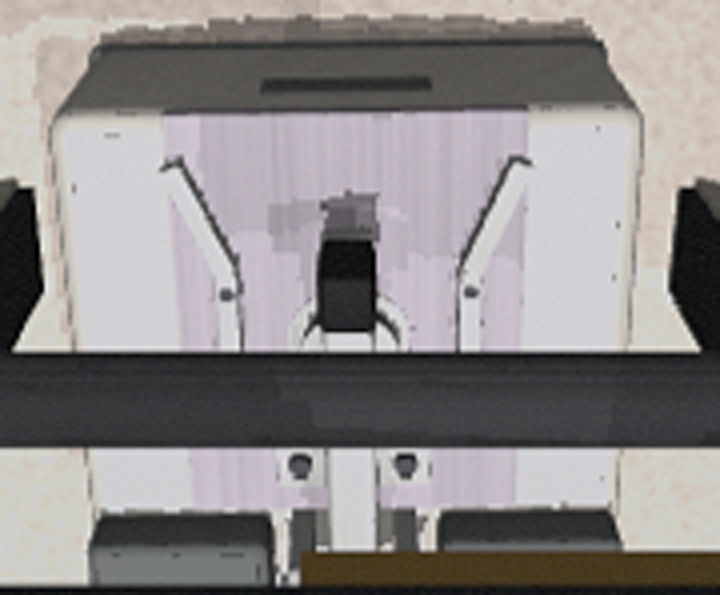

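View pics/w1t.png

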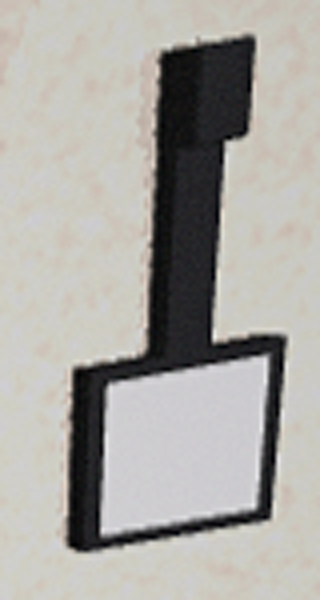

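```bash
python3 - <<'E'
from h import *
c=wc("w1")
f=lambda u,v:(190+u/4-.4,200+v/3.5-.4); g=lambda u,v:(480+u/4-.4,55+v/4-.4)
for n,p,z in [('tfl',(163,111),.09),('tfr',(528,108),.09),('trl',(192,505),.09),('trr',(518,500),.09),('gl',(239,262),.096),('gr',(459,270),.096),
  ('gripT f L',(322,238),.137),('gripT f R',(375,238),.137),('gripT r L',(319,328),.1387),('gripT rR',(375,330),.1387)]:
    print(n,onz(c,f(*p),z).round(4))
T=np.array([onz(c,g(*p),.008) for p in [(102,368),(287,336),(270,518),(98,540)]]);print(T.round(4),T.mean(0).round(4),np.linalg.norm(np.diff(T,axis=0),axis=1))
B=np.array([onz(c,g(*p),.016) for p in [(203,43),(254,37),(247,136),(193,146)]]);print(B.round(4),B.mean(0).round(4))
E
```

```text
tfl [ 0.6301 -0.0767  0.09  ]
tfr [0.6193 0.0222 0.09  ]
trl [ 0.7791 -0.0601  0.09  ]
trr [0.767  0.0404 0.09  ]
gl [ 0.6774 -0.0521  0.096 ]
gr [0.6742 0.0097 0.096 ]
gripT f L [ 0.6447 -0.0306  0.137 ]
gripT f R [ 0.6435 -0.0179  0.137 ]
gripT r L [ 0.672  -0.0288  0.1387]
gripT rR [ 0.6713 -0.015   0.1387]
[[0.5142 0.2524 0.008 ]
 [0.4989 0.3069 0.008 ]
 [0.5557 0.3232 0.008 ]
 [0.5685 0.2694 0.008 ]] [0.5343 0.2879 0.008 ] [0.05663088 0.05909955 0.05530578]
[[0.4224 0.2452 0.016 ]
 [0.4195 0.2592 0.016 ]
 [0.4451 0.2668 0.016 ]
 [0.4493 0.252  0.016 ]] [0.4341 0.2558 0.016 ]
```

Call:
apply_moves:
  targets: [0,-0.095,-0.004,0,0,0,-0.095,-0.004,0.03,0,0,0,0,0.08,0,0,0,0,0.08,0,0.4,0,0,0.07,0,0.5,0,0,0.042,0,0.6,0,0,0.02,0,0.6,0,0,0,0,0.6,0,0,0,0]
  grip_force: 15

```text
clock: 3.58
position: [0.6652, -0.0239, 0.1134]
ee_rot: [-0.158, 3.136, 0.0]
force: [-0.0, -0.2, 0.3]
width: 0.505
```

```bash
python3 - <<'E'
from h import *
snap("wrist","w2"); st()
E
```

```text
t 3.62 tcp [ 0.6652 -0.024   0.1134] xang -174.25 zax [ 0.002  0.    -1.   ] F [0.84 0.87 0.74] w 0.464
```

View pics/w2.png

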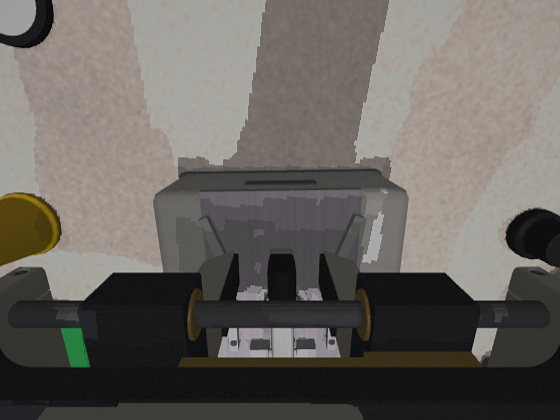

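The grip (268–295, centre 282) sits between the fingers (inner faces 238 and 321, centre 279.5). I shift about 1 mm and close.

Call:
apply_moves:
  targets: [0.9,0,0.003,0,0,0.95,0,0,0,0,1,0,0,0,0,1,0,0,0,0,1,0,0,0,0]
  grip_force: 15

```text
clock: 4.25
position: [0.6644, -0.0225, 0.1125]
ee_rot: [-0.158, 3.137, 0.0]
force: [-1.0, 1.8, 2.1]
width: 0.157
```

```bash
python3 - <<'E'
from h import *
st()
# arc for pinch point about hinge, starting offsets
r0=np.array([-.1247,.0207+.0]); 
# pinch at z=tcp+.0188 ; hinge z .110 ; port est
port=np.array([.7035,-.0183]); ix=np.array([np.cos(.108),np.sin(.108)])
o=arm.observe(); p=o['position']; X=(p[:2]-port)@ix; Z=p[2]+.0188
print('pinch inst x',X,'z',Z)
r=np.array([X-.085,Z-.110]); a0=np.arctan2(r[1],-r[0]); L=np.hypot(*r); print(L,a0)
prev=r
for th in np.linspace(0,.60,13)[1:]:
    q=np.array([-L*np.cos(a0+th),L*np.sin(a0+th)]); d=(q-prev)/.4; print(round(th,3),'toolx',(-d[0]).round(4),'toolz',(-d[1]).round(4)); prev=q
E
```

```text
t 4.25 tcp [ 0.6644 -0.0225  0.1125] xang -174.23 zax [ 0.  0. -1.] F [-1.04  1.82  2.06] w 0.157
pinch inst x -0.039319655267097076 z 0.1312662665854476
0.12612545651141638 0.16942134662007743
0.05 toolx -0.003 toolz -0.0155
0.1 toolx -0.0038 toolz -0.0153
0.15 toolx -0.0046 toolz -0.0151
0.2 toolx -0.0053 toolz -0.0148
0.25 toolx -0.0061 toolz -0.0146
0.3 toolx -0.0068 toolz -0.0142
0.35 toolx -0.0075 toolz -0.0139
0.4 toolx -0.0082 toolz -0.0135
0.45 toolx -0.0088 toolz -0.0131
0.5 toolx -0.0095 toolz -0.0126
0.55 toolx -0.0101 toolz -0.0121
0.6 toolx -0.0107 toolz -0.0116
```

Gripped (0.157 × 92 ≈ 14.4 mm). Now I lift along the arc, first half.

Call:
apply_moves:
  targets: [1,-0.003,0,-0.0155,0,1,-0.004,0,-0.0153,0,1,-0.0046,0,-0.0151,0,1,-0.0053,0,-0.0148,0,1,-0.0061,0,-0.0146,0,1,-0.0068,0,-0.0142,0]

```text
clock: 5.0
position: [0.6757, -0.0212, 0.1487]
ee_rot: [0.158, -3.136, -0.001]
force: [-5.2, 2.7, -1.2]
width: 0.153
```

```bash
python3 - <<'E'
from h import *
snap("wrist","w3");st()
E
```

```text
t 5.05 tcp [ 0.6762 -0.0212  0.1496] xang -174.24 zax [-0.     0.001 -1.   ] F [-6.97  2.37  1.82] w 0.15
```

View pics/w3.png

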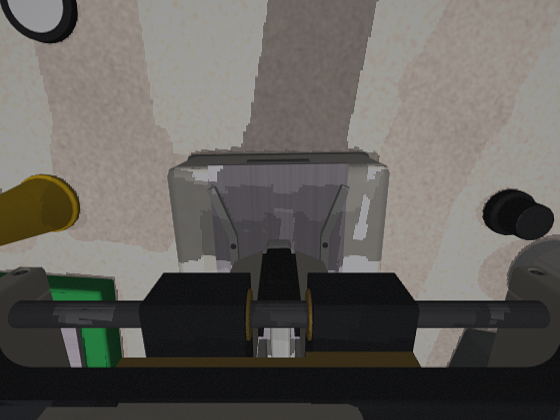

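The grip is still held (shaft of clamp rising). The force is modest, about 7 N. I continue.

Call:
apply_moves:
  targets: [1,-0.0065,0,-0.0139,0,1,-0.007,0,-0.0135,0,1,-0.008,0,-0.0131,0,1,-0.0085,0,-0.0126,0,1,-0.009,0,-0.0121,0,1,-0.009,0,-0.011,0,1,0,0,0,0]

```text
clock: 5.92
position: [0.697, -0.0188, 0.1799]
ee_rot: [-0.158, 3.134, 0.001]
force: [-0.3, 5.2, 3.3]
width: 0.158
```

```bash
python3 - <<'E'
from h import *
snap("scene","s4");o=st()
s=cv2.imread('pics/s4.png')
cv2.imwrite('pics/s4z.png',cv2.resize(s[130:290,180:340],None,fx=3.5,fy=3.5,interpolation=cv2.INTER_CUBIC))
E
```

```text
t 5.97 tcp [ 0.6969 -0.0188  0.1798] xang -174.21 zax [ 0.003  0.001 -1.   ] F [0.28 4.94 3.42] w 0.153
```

View pics/s4z.png

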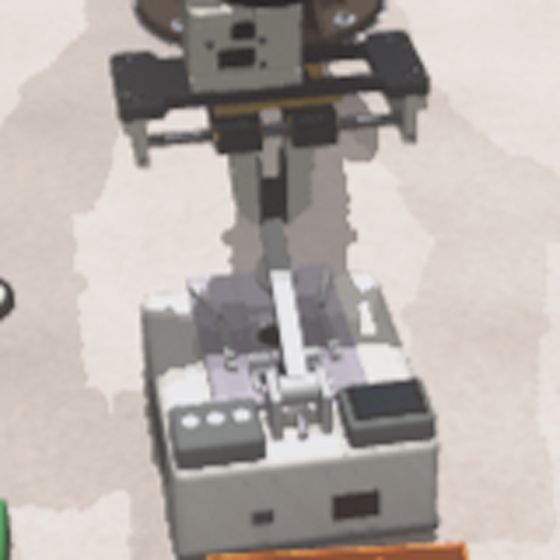

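Clamp at about 0.61 rad by my TCP arc, nose held between the fingers. I release, rise and go over the tile's block.

Call:
apply_moves:
  targets: [0.6,0,0,0,0,0.3,0,0,0,0,0,0,0,-0.05,0,0,0,0,-0.1,-0.06,0,0,0,-0.05,-0.054,0,0.055,0.105,0,0,0,0.055,0.105,0,0,0,0.055,0.105,0,0,0,0.055,0.105,0.07,0,0,0.055,0.105,0.07,0,0,0.055,0.105,0.07,0,0,0.055,0.105,0.07,0,0,0.055,0.105,0.07,0,0,0,0,0,0]

```text
clock: 7.72
position: [0.43, 0.2565, 0.1168]
ee_rot: [0.445, -3.106, 0.002]
force: [0.3, -0.6, -0.2]
width: 0.999
```

```bash
python3 - <<'E'
from h import *
snap("wrist","w5");o=st()
o,s=snap("scene","s5")
cv2.imwrite('pics/s5z.png',cv2.resize(s[150:290,200:400],None,fx=3,fy=3,interpolation=cv2.INTER_CUBIC))
E
```

```text
t 7.78 tcp [0.4324 0.2552 0.1179] xang -163.84 zax [-0.001 -0.001 -1.   ] F [ 0.16 -0.31  0.25] w 1.001
```

View pics/w5.png

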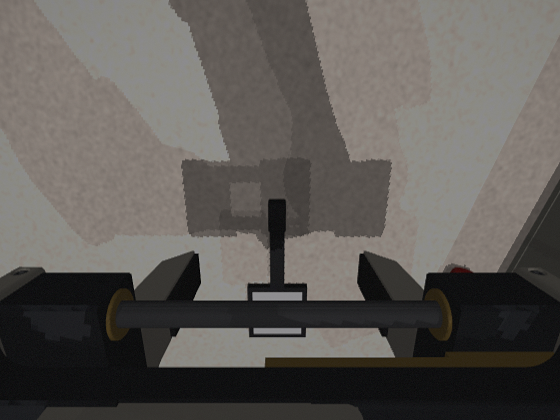

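View pics/s5z.png

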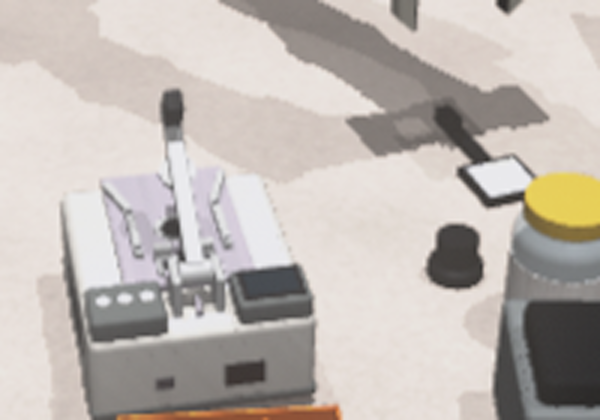

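The clamp stands open on its own. In the wrist view the block is at (269–286, 200–230), the handle at 278 and the tile at 248–307 columns, nearly aligned with the tool. Now I measure the offset.

```bash
python3 - <<'E'
from h import *
s=cv2.imread('pics/w5.png'); s=cv2.convertScaleAbs(s,alpha=2)
cv2.imwrite('pics/w5z.png',cv2.resize(s[190:345,230:330],None,fx=5,fy=3.8,interpolation=cv2.INTER_CUBIC))
E
```

```text
(no output)
```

View pics/w5z.png

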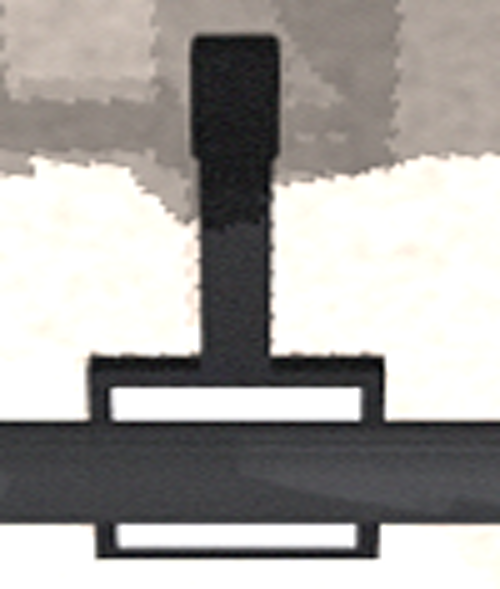

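```bash
python3 - <<'E'
from h import *
c=wc("w5"); a=np.load("pics/w5.npy"); Rt=R.from_rotvec(a[3:]).as_matrix()
f=lambda u,v:(230+u/5-.4,190+v/3.8-.4)
for n,p,z in [('bend L',(192,36),.016),('bend R',(279,36),.016),('bin L',(195,158),.016),('bin R',(276,158),.016),('tnL',(89,357),.008),('tnR',(384,357),.008),('tfL',(96,556),.008),('tfR',(378,556),.008)]:
    P=onz(c,f(*p),z); print(n,P.round(4),'tool',(Rt.T@(P-a[:3])).round(4))
E
```

```text
bend L [0.4199 0.2434 0.016 ] tool [ 0.013  -0.0097  0.1009]
bend R [0.4156 0.2581 0.016 ] tool [0.013  0.0057 0.1009]
bin L [0.449  0.2521 0.016 ] tool [-0.0174 -0.0095  0.1008]
bin R [0.4448 0.2663 0.016 ] tool [-0.0174  0.0053  0.1008]
tnL [0.5118 0.2475 0.008 ] tool [-0.0765 -0.0315  0.1085]
tnR [0.4953 0.3041 0.008 ] tool [-0.0765  0.0274  0.1085]
tfL [0.5726 0.2647 0.008 ] tool [-0.1396 -0.0321  0.1083]
tfR [0.5558 0.3223 0.008 ] tool [-0.1396  0.0279  0.1083]
```

Call:
apply_moves:
  targets: [0,-0.005,-0.005,0.09,0,0,0,0,0.09,0,0.4,0,0,0.07,0,0.6,0,0,0.03,0,0.7,0,0,0.007,0,0.8,0,0,0,0,1,0,0,0,0,1,0,0,0,0,1,0,0,0,0,1,0,0,0,0]
  grip_force: 50

```text
clock: 9.07
position: [0.436, 0.2536, 0.0039]
ee_rot: [-0.438, 3.111, 0.0]
force: [-1.0, 0.7, 0.4]
width: 0.179
```

```bash
python3 - <<'E'
from h import *
st()
E
```

```text
t 9.07 tcp [0.436  0.2536 0.0039] xang -163.98 zax [ 0.  0. -1.] F [-0.96  0.68  0.38] w 0.179
```

Call:
apply_moves:
  targets: [1,0,0,-0.03,0,1,0,0,-0.06,0,1,0,0,-0.07,0,1,0,0,-0.07,0.05,1,0,0,-0.07,0.059,1,-0.01,-0.05,-0.065,0,1,-0.02,-0.093,0,0,1,-0.02,-0.093,0,0,1,-0.02,-0.093,0,0,1,-0.02,-0.093,0,0,1,-0.02,-0.093,0,0,1,-0.02,-0.093,0,0,1,-0.02,-0.093,0,0,1,-0.018,-0.047,0,0,1,0,0,0,0,1,0,0,0,0]

```text
clock: 11.08
position: [0.5345, -0.0356, 0.1499]
ee_rot: [0.171, -3.136, -0.001]
force: [-0.1, 0.8, -1.2]
width: 0.17
```

```bash
python3 - <<'E'
from h import *
o,s=snap("wrist","w6");st()
s=cv2.convertScaleAbs(s,alpha=1.5);cv2.imwrite('pics/w6z.png',cv2.resize(s[190:370,190:370],None,fx=4,fy=3.3,interpolation=cv2.INTER_CUBIC))
o,s=snap("scene","s6")
cv2.imwrite('pics/s6z.png',cv2.resize(s[100:290,180:370],None,fx=3,fy=3,interpolation=cv2.INTER_CUBIC))
E
```

```text
t 11.12 tcp [ 0.5345 -0.0353  0.1499] xang -173.71 zax [-0.     0.001 -1.   ] F [-1.9  -0.05 -0.56] w 0.169
```

View pics/w6z.png

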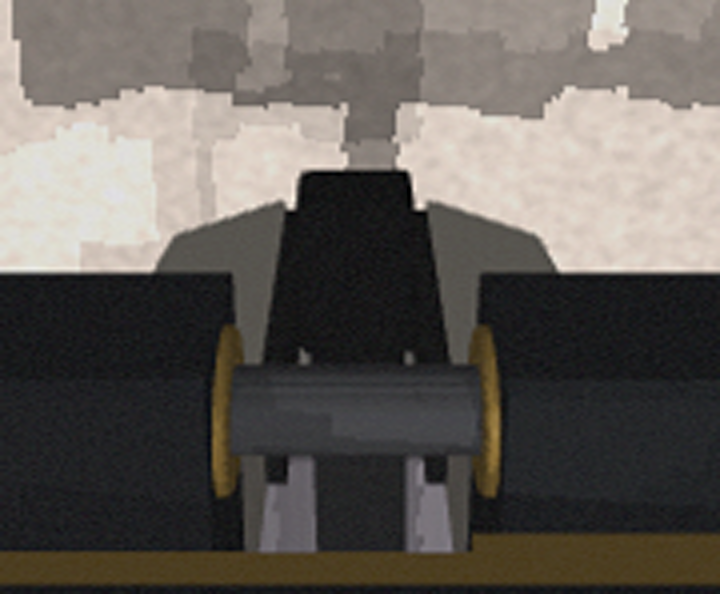

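View pics/s6z.png

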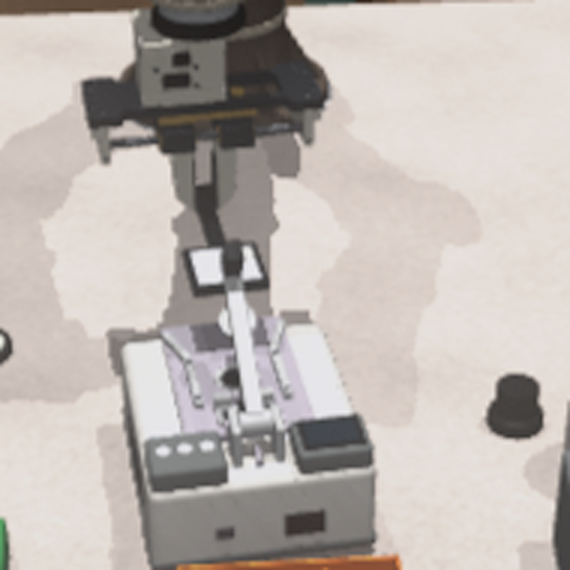

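The wrist view is blocked by the held block, so I check droop and position by projecting the expected tile corners into the scene view.

```bash
python3 - <<'E'
from h import *
o=arm.observe(); p=o['position']; a=np.radians(-173.75)+np.pi; X=np.array([np.cos(a),np.sin(a),0]);Y=np.array([-X[1],X[0],0])
s=cam("scene"); im=cv2.imread('pics/s6.png'); big=cv2.resize(im[160:215,225:285],None,fx=10,fy=10,interpolation=cv2.INTER_CUBIC)
for dx,dy in [(.076,.03),(.076,-.03),(.136,-.03),(.136,.03)]:
    P=p+X*dx+Y*dy; P[2]=p[2]-.0039+.008; u=proj(s,P); print(dx,dy,P.round(4),u.round(1)); q=((u-[225,160]+.5)*10).astype(int); cv2.circle(big,tuple(map(int,q)),4,(0,0,255),-1)
port=np.array([.7035,-.0183]); ix=np.array([np.cos(.108),np.sin(.108)]); iy=np.array([-ix[1],ix[0]])
cv2.imwrite('pics/s6b.png',big)
im=cv2.imread('pics/s5.png'); b2=cv2.resize(im[185:260,215:285],None,fx=8,fy=8,interpolation=cv2.INTER_CUBIC)
for x,y,z in [(-.065,.0454,.096),(-.065,-.0454,.096),(-.027,.0315,.096),(-.027,-.0315,.096),(.035,.0315,.096),(.035,-.0315,.096),(-.08,.05,.09),(-.08,-.05,.09)]:
    P=np.r_[port+ix*x+iy*y,z]; u=proj(s,P); q=((u-[215,185]+.5)*8).astype(int); cv2.circle(b2,tuple(map(int,q)),3,(0,0,255),-1)
cv2.imwrite('pics/s5b.png',b2)
E
```

```text
0.076 0.03 [0.6069 0.0028 0.154 ] [264.  180.4]
0.076 -0.03 [ 0.6134 -0.0569  0.154 ] [239.6 182.8]
0.136 -0.03 [ 0.6731 -0.0503  0.154 ] [242.9 195.9]
0.136 0.03 [0.6665 0.0093 0.154 ] [268.3 193.4]
```

View pics/s6b.png

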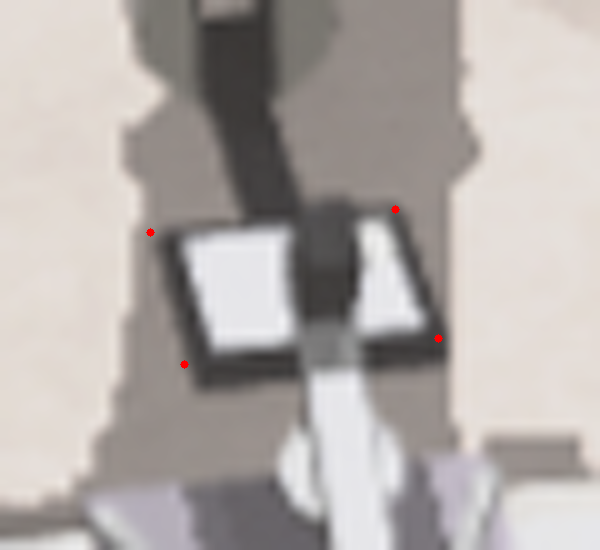

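View pics/s5b.png

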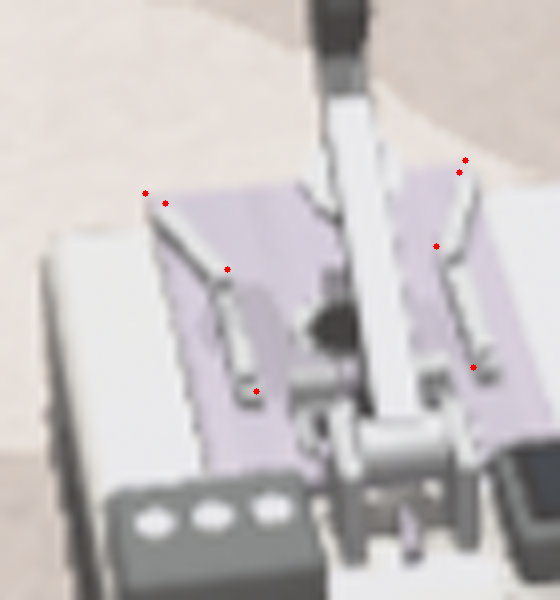

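Offsets between dots and picture are the same, about 1.3 px, for tile and guides, so their relative pose is sound. The tile is almost level. I back off 5 mm, shift 1 mm and lower.

Call:
apply_moves:
  targets: [1,0.012,-0.0025,0.03,0,1,0,0,0.04,0,1,0,0,0.035,0,1,0,0,0.015,0,1,0,0,0.006,0,1,0,0,0.003,0,1,0,0,0,0]

```text
clock: 12.05
position: [0.5307, -0.0383, 0.0985]
ee_rot: [-0.17, 3.136, 0.0]
force: [0.1, -0.1, -0.9]
width: 0.171
```

```bash
python3 - <<'E'
from h import *
o,s=snap("scene","s7");st()
cv2.imwrite('pics/s7z.png',cv2.resize(s[150:250,210:310],None,fx=6,fy=6,interpolation=cv2.INTER_CUBIC))
E
```

```text
t 12.1 tcp [ 0.5307 -0.0383  0.0985] xang -173.8 zax [ 0.001  0.    -1.   ] F [-0.43 -0.68 -1.48] w 0.17
```

View pics/s7z.png

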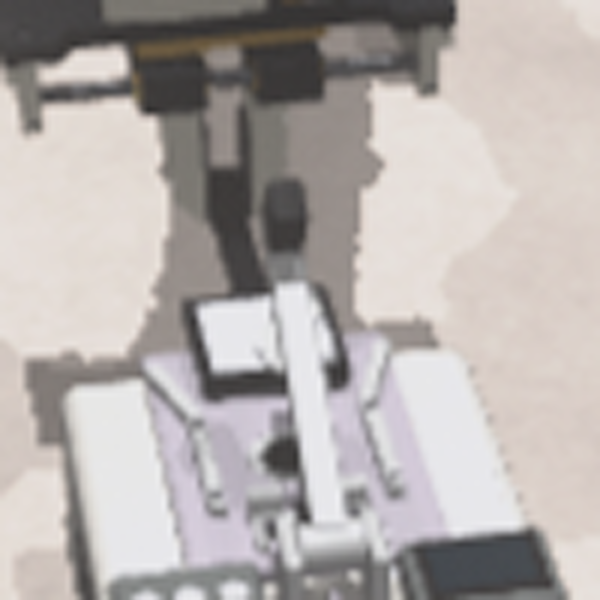

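Call:
apply_moves:
  targets: [1,0,0.004,0.004,0,1,0,0,0.003,0,1,0,0,0.002,0,1,0,0,0,0]

```text
clock: 12.6
position: [0.5302, -0.0366, 0.0946]
ee_rot: [-0.17, 3.137, 0.0]
force: [0.2, -0.1, -1.3]
width: 0.171
```

```bash
python3 - <<'E'
from h import *
o=st()
E
```

```text
t 12.6 tcp [ 0.5302 -0.0366  0.0946] xang -173.8 zax [-0.  0. -1.] F [ 0.23 -0.06 -1.28] w 0.171
```

Call:
apply_moves:
  targets: [1,0,0,0.0015,0,1,0,0,0.001,0,1,0,0,0,0]

```text
clock: 12.98
position: [0.5302, -0.0367, 0.0937]
ee_rot: [-0.17, 3.137, 0.0]
force: [0.1, 0.5, 0.6]
width: 0.168
```

```bash
python3 - <<'E'
from h import *
o=st()
E
```

```text
t 12.97 tcp [ 0.5302 -0.0367  0.0937] xang -173.81 zax [ 0.  0. -1.] F [0.08 0.51 0.64] w 0.168
```

Call:
apply_moves:
  targets: [1,-0.012,0,0,0,1,-0.012,0,0,0,1,-0.012,0,0,0,1,-0.012,0,0,0]

```text
clock: 13.48
position: [0.5496, -0.0347, 0.0936]
ee_rot: [0.169, -3.137, 0.0]
force: [-1.3, -0.3, 2.3]
width: 0.17
```

```bash
python3 - <<'E'
from h import *
o=st()
d=o['position'][:2]-[.7035,-.0183]; c,s=np.cos(.108),np.sin(.108); print('inst',d@[c,s],d@[-s,c])
E
```

```text
t 13.47 tcp [ 0.5496 -0.0347  0.0936] xang -173.82 zax [-0. -0. -1.] F [-1.26 -0.33  2.26] w 0.17
inst -0.15476745877070022 0.00024634234174080534
```

Smooth so far. The front edge is now in the straight guides. I continue.

Call:
apply_moves:
  targets: [1,-0.01,0,0,0,1,-0.01,0,0,0,1,-0.01,0,0,0,1,-0.01,0,0,0]

```text
clock: 13.98
position: [0.5654, -0.0329, 0.0936]
ee_rot: [0.17, -3.137, -0.0]
force: [-2.3, -0.2, 2.7]
width: 0.171
```

```bash
cat >> h.py <<'E'
def si():
    o=st(); d=o['position'][:2]-[.7035,-.0183]; c,s=np.cos(.108),np.sin(.108); f=o['force']; print('inst',(d@[c,s]).round(4),(d@[-s,c]).round(4),'Fi',round(f[0]*c+f[1]*s,2),round(-f[0]*s+f[1]*c,2)); return o
E
python3 - <<'E'
from h import *
o=si()
E
```

```text
t 13.97 tcp [ 0.5654 -0.0329  0.0936] xang -173.8 zax [-0. -0. -1.] F [-2.25 -0.21  2.69] w 0.171
inst -0.1388 0.0004 Fi -2.26 0.04
```

Call:
apply_moves:
  targets: [1,-0.01,0,0,0,1,-0.01,0,0,0,1,-0.01,0,0,0,1,-0.01,0,0,0,1,-0.006,0,0,0]

```text
clock: 14.6
position: [0.5838, -0.0308, 0.0937]
ee_rot: [-0.17, 3.137, 0.0]
force: [-3.1, -0.7, 4.5]
width: 0.166
```

```bash
python3 - <<'E'
from h import *
o=si()
E
```

```text
t 14.6 tcp [ 0.5838 -0.0308  0.0937] xang -173.8 zax [ 0.  0. -1.] F [-3.14 -0.74  4.49] w 0.166
inst -0.1204 0.0005 Fi -3.2 -0.39
```

Call:
apply_moves:
  targets: [1,-0.0025,0,-0.001,0,1,-0.0025,0,0,0,1,-0.0025,0,0,0,1,-0.0025,0,0,0]

```text
clock: 15.1
position: [0.5875, -0.0304, 0.094]
ee_rot: [0.17, -3.137, -0.0]
force: [-1.9, 0.0, 2.5]
width: 0.171
```

```bash
python3 - <<'E'
from h import *
o=si()
E
```

```text
t 15.1 tcp [ 0.5875 -0.0304  0.094 ] xang -173.8 zax [-0.  0. -1.] F [-1.87  0.02  2.46] w 0.171
inst -0.1166 0.0005 Fi -1.86 0.22
```

Call:
apply_moves:
  targets: [1,-0.0025,0,0,0,1,-0.0025,0,0,0,1,-0.0025,0,0,0]

```text
clock: 15.48
position: [0.5906, -0.0301, 0.094]
ee_rot: [-0.17, 3.137, 0.0]
force: [-0.9, 0.1, 1.5]
width: 0.166
```

Call:
apply_moves:
  targets: [1,-0.0025,0,0,0,1,-0.0025,0,0,0]

```text
clock: 15.72
position: [0.5925, -0.0298, 0.094]
ee_rot: [0.17, -3.137, -0.0]
force: [-1.7, -0.6, 1.7]
width: 0.166
```

```bash
python3 - <<'E'
from h import *
o=si()
E
```

```text
t 15.72 tcp [ 0.5925 -0.0298  0.094 ] xang -173.8 zax [-0.  0. -1.] F [-1.68 -0.57  1.65] w 0.166
inst -0.1116 0.0005 Fi -1.73 -0.39
```

Call:
apply_moves:
  targets: [1,-0.0025,0,0,0,1,-0.0025,0,0,0]

```text
clock: 15.98
position: [0.5946, -0.0297, 0.094]
ee_rot: [-0.17, 3.137, 0.0]
force: [-2.3, -0.6, 1.6]
width: 0.167
```

Call:
apply_moves:
  targets: [1,-0.0025,0,0,0,1,-0.0025,0,0,0]

```text
clock: 16.23
position: [0.5966, -0.0294, 0.094]
ee_rot: [-0.17, 3.137, 0.0]
force: [-1.4, -1.1, 0.9]
width: 0.169
```

Call:
apply_moves:
  targets: [1,-0.0025,0,0,0,1,-0.0025,0,0,0]

```text
clock: 16.48
position: [0.5985, -0.0292, 0.094]
ee_rot: [-0.17, 3.137, 0.0]
force: [-2.3, -0.3, 2.2]
width: 0.165
```

Call:
apply_moves:
  targets: [1,-0.0025,0,0,0,1,-0.0025,0,0,0]

```text
clock: 16.73
position: [0.6005, -0.029, 0.094]
ee_rot: [0.17, -3.137, -0.0]
force: [-1.2, -1.1, 1.9]
width: 0.169
```

Call:
apply_moves:
  targets: [1,-0.0025,0,0,0,1,-0.0025,0,0,0]

```text
clock: 16.98
position: [0.6013, -0.0289, 0.0939]
ee_rot: [0.17, -3.135, -0.0]
force: [-8.6, -0.7, 7.9]
width: 0.17
```

Call:
apply_moves:
  targets: [1,-0.0025,0,0,0]

```text
clock: 17.1
position: [0.6013, -0.0289, 0.0939]
ee_rot: [0.169, -3.133, -0.0]
force: [-12.3, -1.1, 11.0]
width: 0.168
```

Call:
apply_moves:
  targets: [1,-0.0025,0,0,0]

```text
clock: 17.23
position: [0.6014, -0.0289, 0.0939]
ee_rot: [0.169, -3.131, -0.001]
force: [-15.7, -1.0, 14.0]
width: 0.17
```

Hit the stop at 16 N, so I ease back at once.

Call:
apply_moves:
  targets: [1,0.0075,0,-0.001,0,1,0,0,0,0]

```text
clock: 17.48
position: [0.6013, -0.0289, 0.0943]
ee_rot: [0.17, -3.137, -0.0]
force: [-1.9, -0.5, -0.3]
width: 0.17
```

```bash
python3 - <<'E'
from h import *
o=si()
o,s=snap("top","t8"); cv2.imwrite('pics/t8z.png',cv2.resize(s[150:260,230:330],None,fx=5,fy=5,interpolation=cv2.INTER_CUBIC))
o,s=snap("scene","s8"); cv2.imwrite('pics/s8z.png',cv2.resize(s[150:250,210:310],None,fx=6,fy=6,interpolation=cv2.INTER_CUBIC))
E
```

```text
t 17.48 tcp [ 0.6013 -0.0289  0.0943] xang -173.8 zax [-0.  0. -1.] F [-1.9  -0.49 -0.34] w 0.17
inst -0.1027 0.0005 Fi -1.95 -0.29
```

View pics/s8z.png

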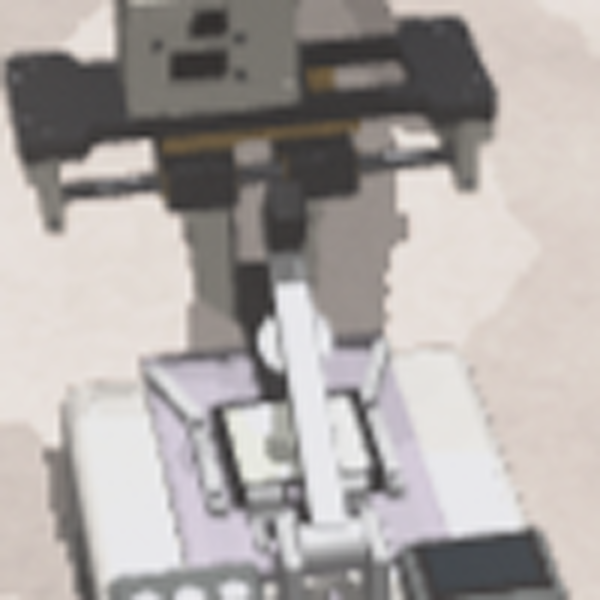

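The tile lies between the guides against the stop. Position unchanged at 0.6013 after easing, so it is home (stop about 33 mm behind the port, within 24–40). I release and rise in front of the clamp.

Call:
apply_moves:
  targets: [0.8,0,0,0,0,0.7,0,0,0,0,0.4,0,0,0,0,0,0,0,-0.02,0,0,0,0,-0.06,0,0,0,0,-0.07,0,0,-0.05,0,-0.06,0,0,-0.08,0,0,0,0,0,0,0,0]

```text
clock: 18.7
position: [0.6549, -0.0227, 0.179]
ee_rot: [-0.171, 3.135, 0.0]
force: [-0.3, -0.1, -0.3]
width: 0.985
```

```bash
python3 - <<'E'
from h import *
o,s=snap("wrist","w9");si()
o,s=snap("scene","s9"); cv2.imwrite('pics/s9z.png',cv2.resize(s[150:250,210:310],None,fx=6,fy=6,interpolation=cv2.INTER_CUBIC))
E
```

```text
t 18.75 tcp [ 0.6534 -0.0231  0.1785] xang -173.78 zax [ 0. -0. -1.] F [-0.18  0.41 -0.75] w 0.993
inst -0.0503 0.0006 Fi -0.14 0.42
```

View pics/w9.png

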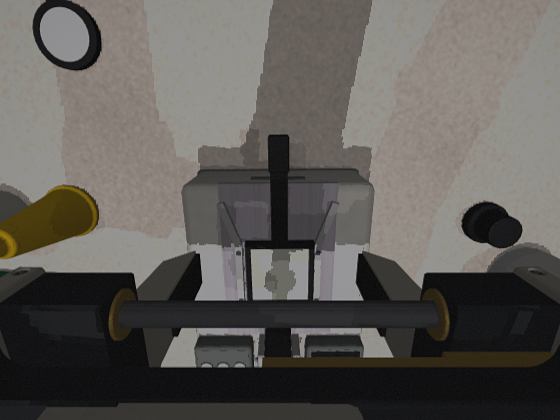

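View pics/s9z.png

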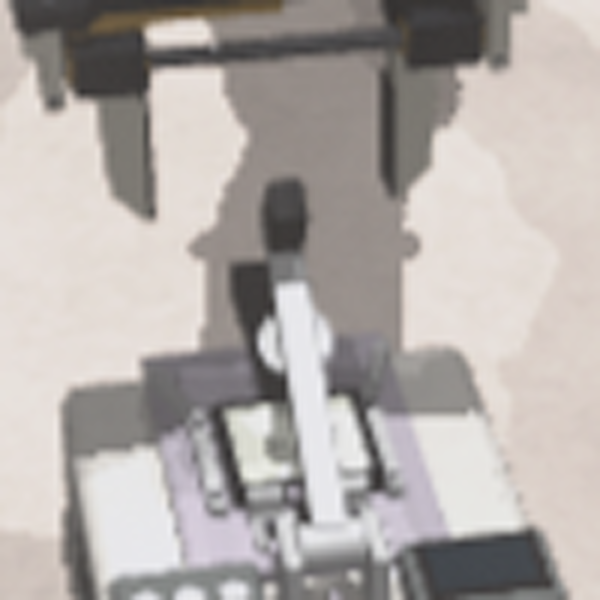

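The tile is straight between the guides, near edge at row 242 and handle towards the mouth, and it did not move on release. I advance around the raised grip and take it.

Call:
apply_moves:
  targets: [0,-0.04,0,0,0,0,-0.04,0,0,0,0.4,-0.029,0,-0.002,0,0.6,0,0,0,0,0.7,0,0,0,0,0.75,0,0,0,0]
  grip_force: 15

```text
clock: 19.55
position: [0.6959, -0.0188, 0.1793]
ee_rot: [0.169, -3.137, 0.0]
force: [0.2, -0.3, -0.5]
width: 0.618
```

```bash
python3 - <<'E'
from h import *
o,s=snap("wrist","w10");si()
cv2.imwrite('pics/w10z.png',cv2.resize(s[200:370,190:370],None,fx=4,fy=3.5,interpolation=cv2.INTER_CUBIC))
E
```

```text
t 19.6 tcp [ 0.696  -0.0187  0.1794] xang -173.81 zax [-0.  0. -1.] F [-1.02  0.12 -0.38] w 0.573
inst -0.0075 0.0004 Fi -1.0 0.23
```

View pics/w10z.png

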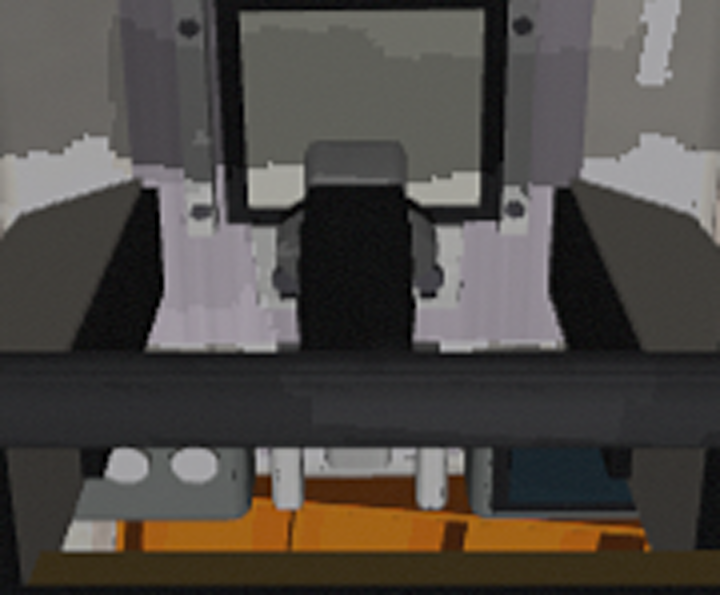

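Call:
apply_moves:
  targets: [0.95,0,0,0,0,1,0,0,0,0,1,0,0,0,0,1,0,0,0,0,1,0,0,0,0]
  grip_force: 20

```text
clock: 20.23
position: [0.6965, -0.0187, 0.1792]
ee_rot: [-0.17, 3.137, -0.0]
force: [-0.6, -0.9, -0.2]
width: 0.151
```

```bash
python3 - <<'E'
from h import *
o=si(); L=.1278;a=.7618;prev=np.array([-L*np.cos(a),L*np.sin(a)])
for th in [.62-.04*i for i in range(1,15)]:
    b=a-.62+th; q=np.array([-L*np.cos(b),L*np.sin(b)]); d=(q-prev)/.4; print(round(th,3),(-d[0]).round(4),(-d[1]).round(4), 'tcp z',(q[1]+.110-.0188).round(4),'inst x',(q[0]+.085).round(4)); prev=q
E
```

```text
t 20.23 tcp [ 0.6965 -0.0187  0.1792] xang -173.79 zax [ 0. -0. -1.] F [-0.6  -0.88 -0.25] w 0.151
inst -0.007 0.0004 Fi -0.69 -0.81
0.58 0.0086 0.0094 tcp z 0.1756 inst x -0.0109
0.54 0.0083 0.0098 tcp z 0.1717 inst x -0.0142
0.5 0.0079 0.0101 tcp z 0.1677 inst x -0.0174
0.46 0.0074 0.0104 tcp z 0.1636 inst x -0.0203
0.42 0.007 0.0107 tcp z 0.1593 inst x -0.0232
0.38 0.0066 0.0109 tcp z 0.1549 inst x -0.0258
0.34 0.0061 0.0112 tcp z 0.1504 inst x -0.0283
0.3 0.0057 0.0114 tcp z 0.1458 inst x -0.0305
0.26 0.0052 0.0117 tcp z 0.1412 inst x -0.0326
0.22 0.0048 0.0119 tcp z 0.1364 inst x -0.0345
0.18 0.0043 0.012 tcp z 0.1316 inst x -0.0362
0.14 0.0038 0.0122 tcp z 0.1267 inst x -0.0378
0.1 0.0033 0.0123 tcp z 0.1218 inst x -0.0391
0.06 0.0028 0.0125 tcp z 0.1168 inst x -0.0402
```

Call:
apply_moves:
  targets: [1,0.0086,0,0.0094,0,1,0.0083,0,0.0098,0,1,0.0079,0,0.0101,0,1,0.0074,0,0.0104,0,1,0.007,0,0.0107,0]

```text
clock: 20.85
position: [0.6812, -0.0205, 0.1591]
ee_rot: [-0.17, 3.136, -0.0]
force: [3.9, -0.5, 2.2]
width: 0.15
```

Call:
apply_moves:
  targets: [1,0.0066,0,0.0109,0,1,0.0061,0,0.0112,0,1,0.0057,0,0.0114,0,1,0,0,0,0]

```text
clock: 21.35
position: [0.6731, -0.0214, 0.1449]
ee_rot: [0.169, -3.136, 0.0]
force: [4.1, -2.0, -2.6]
width: 0.152
```

```bash
python3 - <<'E'
from h import *
o=si();o,s=snap("scene","s11"); cv2.imwrite('pics/s11z.png',cv2.resize(s[150:250,210:310],None,fx=6,fy=6,interpolation=cv2.INTER_CUBIC))
E
```

```text
t 21.35 tcp [ 0.6731 -0.0214  0.1449] xang -173.81 zax [-0.001 -0.    -1.   ] F [ 4.07 -2.04 -2.59] w 0.152
inst -0.0305 0.0002 Fi 3.83 -2.47
```

View pics/s11z.png

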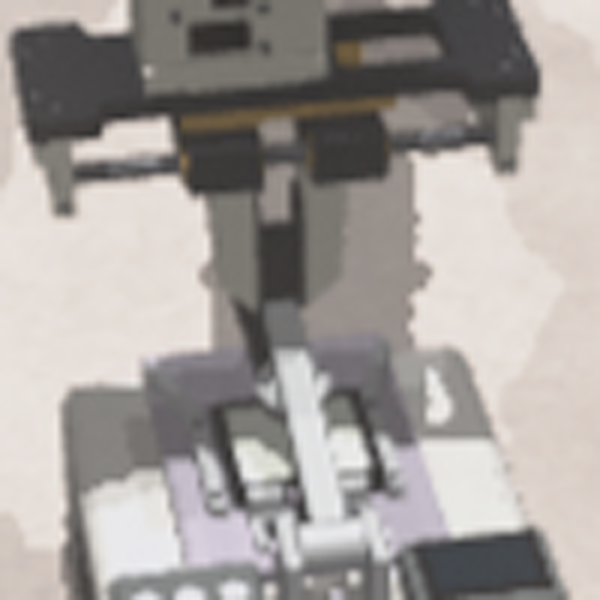

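The clamp follows the hand, forces below 5 N. I continue down, slower at the end.

Call:
apply_moves:
  targets: [1,0.0052,0,0.0117,0,1,0.0048,0,0.0119,0,1,0.0043,0,0.012,0,1,0.0038,0,0.0122,0]

```text
clock: 21.9
position: [0.666, -0.0222, 0.126]
ee_rot: [0.169, -3.136, 0.0]
force: [2.1, -3.7, -1.1]
width: 0.15
```

Call:
apply_moves:
  targets: [1,0.0025,0,0.008,0,1,0.001,0,0.004,0,1,0,0,0,0]

```text
clock: 22.28
position: [0.6647, -0.0223, 0.1215]
ee_rot: [0.169, -3.136, 0.0]
force: [1.8, -4.0, -4.1]
width: 0.152
```

```bash
python3 - <<'E'
from h import *
o=si()
E
```

```text
t 22.27 tcp [ 0.6647 -0.0223  0.1215] xang -173.81 zax [-0.001 -0.    -1.   ] F [ 1.84 -3.97 -4.07] w 0.152
inst -0.039 0.0002 Fi 1.4 -4.15
```

Call:
apply_moves:
  targets: [1,0.0006,0,0.0025,0,1,0.0006,0,0.0025,0,1,0,0,0,0]

```text
clock: 22.65
position: [0.6643, -0.0224, 0.1196]
ee_rot: [0.169, -3.137, 0.0]
force: [2.3, -4.5, -3.4]
width: 0.149
```

Call:
apply_moves:
  targets: [1,0.0006,0,0.0025,0,1,0,0,0,0]

```text
clock: 22.9
position: [0.6641, -0.0224, 0.1186]
ee_rot: [0.169, -3.137, 0.0]
force: [1.3, -4.4, -2.6]
width: 0.152
```

Call:
apply_moves:
  targets: [1,0.0003,0,0.0015,0,1,0,0,0,0]

```text
clock: 23.15
position: [0.6639, -0.0224, 0.118]
ee_rot: [0.17, -3.137, 0.0]
force: [1.2, -5.4, -2.8]
width: 0.153
```

Call:
apply_moves:
  targets: [1,0.0003,0,0.0015,0,1,0,0,0,0]

```text
clock: 23.4
position: [0.6638, -0.0224, 0.1174]
ee_rot: [0.17, -3.137, 0.0]
force: [1.9, -4.6, -3.3]
width: 0.152
```

Call:
apply_moves:
  targets: [1,0.0003,0,0.0015,0,1,0,0,0,0]

```text
clock: 23.65
position: [0.6637, -0.0224, 0.1168]
ee_rot: [0.169, -3.137, 0.0]
force: [1.4, -4.4, -2.5]
width: 0.151
```

Call:
apply_moves:
  targets: [1,0.0003,0,0.0015,0,1,0,0,0,0]

```text
clock: 23.9
position: [0.6636, -0.0224, 0.1162]
ee_rot: [0.169, -3.137, 0.0]
force: [1.0, -5.4, -3.5]
width: 0.151
```

Call:
apply_moves:
  targets: [1,0.0003,0,0.0015,0,1,0,0,0,0]

```text
clock: 24.15
position: [0.6635, -0.0224, 0.116]
ee_rot: [0.17, -3.137, 0.0]
force: [-0.9, -5.9, 1.1]
width: 0.151
```

Call:
apply_moves:
  targets: [1,0.0003,0,0.0015,0,1,0,0,0,0]

```text
clock: 24.4
position: [0.6635, -0.0224, 0.116]
ee_rot: [-0.169, 3.137, -0.0]
force: [-1.9, -5.1, 5.6]
width: 0.154
```

```bash
python3 - <<'E'
from h import *
o=si();o,s=snap("scene","s12"); cv2.imwrite('pics/s12z.png',cv2.resize(s[150:250,210:310],None,fx=6,fy=6,interpolation=cv2.INTER_CUBIC))
E
```

```text
t 24.4 tcp [ 0.6635 -0.0224  0.116 ] xang -173.81 zax [ 0. -0. -1.] F [-1.89 -5.13  5.57] w 0.154
inst -0.0402 0.0002 Fi -2.43 -4.9
```

View pics/s12z.png

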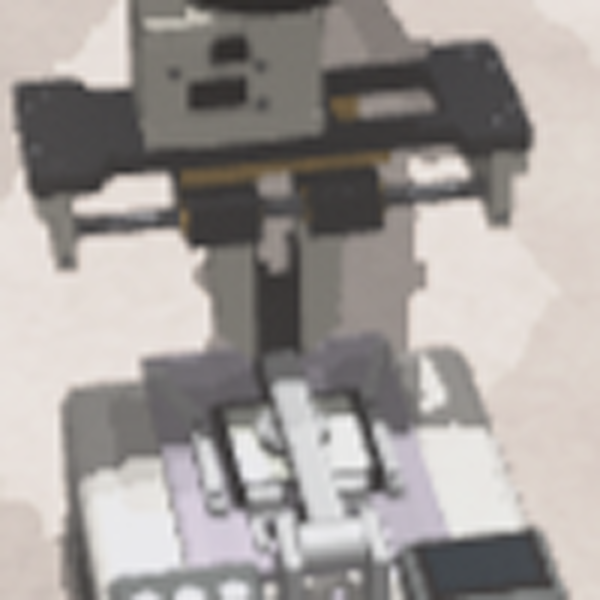

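Contact with the tile: z stopped at 0.116 and the vertical force turned from −3 to +5.6 N. I relax the hand, let go and rise straight up.

Call:
apply_moves:
  targets: [1,0,-0.003,-0.0025,0,1,0,0,0,0,0.8,0,0,0,0,0.6,0,0,0,0,0.3,0,0,0,0,0,0,0,0,0,0,0,0,-0.03,0,0,0,0,-0.07,0,0,0,0,-0.08,0,0,0.1,0,-0.08,0,0,0.12,0,-0.03,0,0,0,0,0,0,0,0,0,0,0]

```text
clock: 26.08
position: [0.5768, -0.0327, 0.233]
ee_rot: [-0.17, 3.135, 0.001]
force: [-0.1, 0.4, 0.2]
width: 1.002
```

```bash
python3 - <<'E'
from h import *
o=si()
o,s=snap("wrist","w13"); s2=cv2.convertScaleAbs(s,alpha=1.5);cv2.imwrite('pics/w13z.png',cv2.resize(s2[150:370,180:380],None,fx=4,fy=2.7,interpolation=cv2.INTER_CUBIC))
o,s=snap("scene","s13"); cv2.imwrite('pics/s13z.png',cv2.resize(s[180:270,210:310],None,fx=6,fy=6,interpolation=cv2.INTER_CUBIC))
E
```

```text
t 26.07 tcp [ 0.5768 -0.0327  0.233 ] xang -173.79 zax [ 0.002  0.    -1.   ] F [-0.09  0.43  0.22] w 1.002
inst -0.1275 -0.0006 Fi -0.05 0.44
```

View pics/w13z.png

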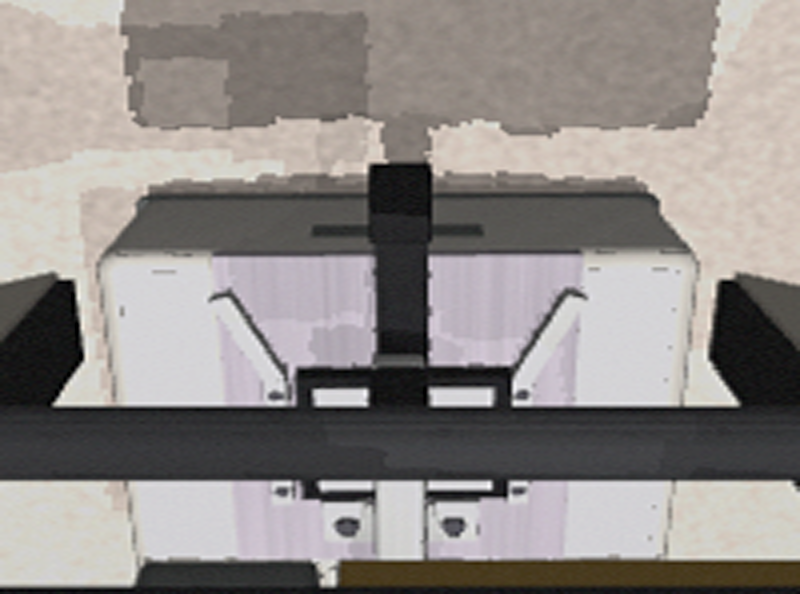

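View pics/s13z.png

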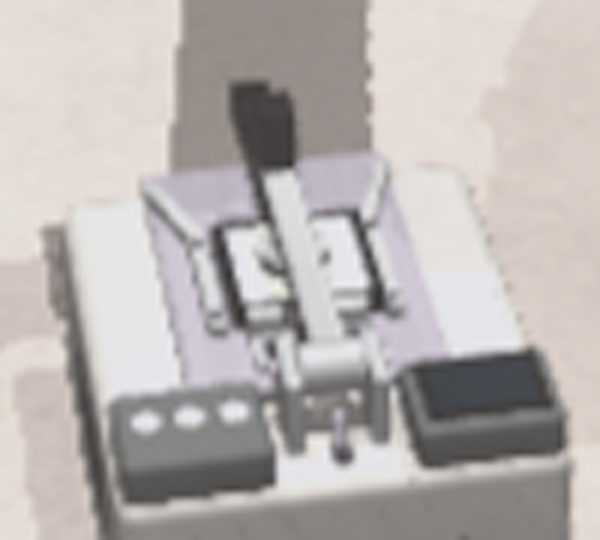

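View pics/s13.png

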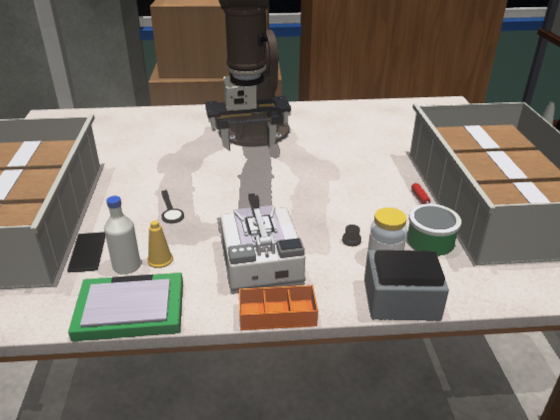

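```bash
python3 - <<'E'
from h import *
def loc(name,f,pts):
    c=wc(name); cs,s=np.cos(.108),np.sin(.108)
    for n,p,z in pts:
        d=onz(c,f(*p),z)[:2]-[.7035,-.0183]; print(name,n,'inst',(d@[cs,s]).round(4),(d@[-s,cs]).round(4))
f=lambda u,v:(180+u/4-.4,150+v/2.7-.4)
loc('w13',f,[('nearL',(298,369),.098),('nearR',(512,369),.098),('block end L',(370,164),.106),('block end R',(431,164),.106),('farL',(304,497),.098),('farR',(509,497),.098),('tableL',(212,254),.09),('tableR',(583,250),.09)])
g=lambda u,v:(u,v)
loc('w9',g,[('nearL',(245.5,241),.098),('nearR',(313.5,241),.098),('block end L',(269,135.5),.106),('block end R',(288.5,135.5),.106)])
E
```

```text
w13 nearL inst -0.0314 -0.0278
w13 nearR inst -0.0313 0.0311
w13 block end L inst -0.1216 -0.0072
w13 block end R inst -0.1216 0.0078
w13 farL inst 0.0318 -0.0277
w13 farR inst 0.0318 0.0321
w13 tableL inst -0.0789 -0.0504
w13 tableR inst -0.0806 0.0495
w9 nearL inst -0.0299 -0.0277
w9 nearR inst -0.03 0.0304
w9 block end L inst -0.1179 -0.0065
w9 block end R inst -0.1179 0.0079
```

The wrist readings before and after closing differ by 1–3 mm, but the arm was still settling for the earlier one. I compare the fixed scene camera before and after lowering the clamp.

```bash
python3 - <<'E'
import cv2,numpy as np
r=[cv2.resize(cv2.imread(f'pics/{n}.png')[205:245,235:285],None,fx=8,fy=8,interpolation=cv2.INTER_CUBIC) for n in ['s9','s13']]
cv2.imwrite('pics/cmp.png',np.hstack(r))
E
```

```text
(no output)
```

View pics/cmp.png

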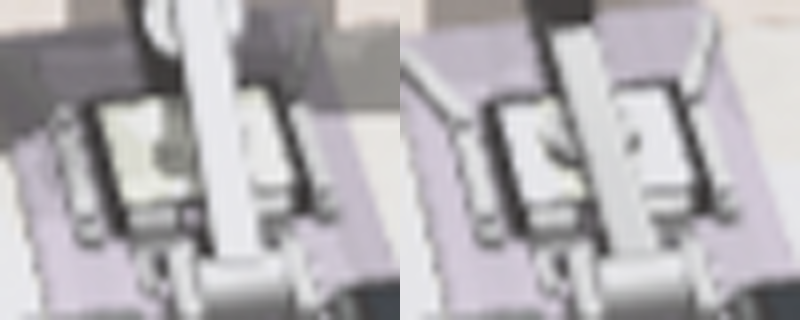

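```bash
python3 - <<'E'
import cv2,numpy as np
a,b,c8=[cv2.cvtColor(cv2.imread(f'pics/{n}.png'),cv2.COLOR_BGR2GRAY).astype(float) for n in ['s9','s13','s8']]
for cols in [(251,258),(267,271)]:
    for im in (c8,a,b): print(cols,im[222:240,cols[0]:cols[1]].mean(1).round(0).astype(int))
E
```

```text
(251, 258) [203 190 184 184 193 220 231 210 153 161 168 132 120 148 169 170 172 178]
(251, 258) [190 174 170 175 187 218 230 209 153 160 167 131 119 147 168 170 171 177]
(251, 258) [182 168 155 162 204 221 226 208 156 175 180 135 118 147 174 175 174 181]
(267, 271) [205 214 217 227 231 228 176 178 210 169 132 143 153 156 198 219 224 216]
(267, 271) [204 214 217 226 230 227 174 176 209 169 131 142 152 156 197 219 223 215]
(267, 271) [203 212 215 225 230 228 174 180 214 166 121 138 151 149 188 220 224 212]
```

The tile's rear-edge profile is the same to about 0.1 px (roughly 0.2 mm) when pushed home, after release and with the clamp down. The tile did not shift, so I hand in.

```bash
python3 - <<'E'
from h import *
si(); print(arm.sign_off())
E
```

```text
t 26.18 tcp [ 0.577  -0.0326  0.2321] xang -173.77 zax [ 0. -0. -1.] F [-0.17  0.25  0.45] w 0.997
inst -0.1273 -0.0006 Fi -0.14 0.27
the job is handed in; nothing more can be done
None
```

The job is handed in at 26 s of the 69 s allowed. The clamp is down on the tile, and the tile sits against the end stop with its handle out of the mouth. No verdict is reported, so what follows rests on my own checks.

**What I did**
- I lifted the clamp by its grip to about 0.61 rad, and it stood open by itself after release.
- I set the tile in the lead-in and slid it along the guides until it met the end stop, about 33 mm behind the port by my estimate.
- I eased the clamp down by its grip until the tile stopped it. The hand's height stopped falling and the vertical force went from −3 to +5.6 N. Then I relaxed the hand, let go and backed off.

**Last checks**
- **Tile position:** the scene camera shows the tile's rear edge unmoved, to about 0.2 mm, between being pushed home, being released and having the clamp down.
- **Tile alignment:** the last wrist picture shows it straight between the guides and within about 2 mm of centre.
- **Robot and table:** the hand is clear, with forces near zero, and in the last scene picture the other things look unmoved.

**What failed or disagreed**
- The push against the stop briefly reached about 16 N, closer to the 20 N limit than I meant. I eased it back at once.
- Wrist-camera readings of the tile along the guides differed by 1–4 mm before and after closing the clamp. The arm was still settling in the earlier picture, so I trusted the fixed camera.
- I could not measure the feeler's travel or the foot's force directly.

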